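Seat the round engraving holder in its three-point nest

ROBOT

A 6-joint arm with a two-finger parallel gripper is mounted at the origin on the work surface. World frame = base frame: x ahead of the robot, y to its left, z up, the work surface at z = 0. Lengths are in m, angles in rad, forces in N, time in s.
With the tool pointing down it reaches from about 0.3 to 0.775 m from the base axis. Payload 14.6 kg.
Tool frame: the origin (TCP) lies on the centre line of the jaws, within the pads' length; the fingertips stand 19 mm ahead of it and the grasp point (between the pads) is the TCP (ctrl.tip_reach is the distance from the TCP to the fingertips, in m); x points along the fingers, y is the direction in which the jaws open and shut, and the axes are right-handed (so a half turn about x gives the same grasp; the last joint's range is limited). The gripper opens to 94 mm and grips with 3 to 60 N. Pads are 16 mm wide; open, the fingers measure 119 mm over their backs; the gripper's body (75 mm by 177 mm) begins 78 mm behind the grasp point.
Start: joints at [-1.39, 0.3, 1.521, -0, 1.321, -0.067], TCP at [0.135, -0.533, 0.224] pointing down, gripper open.
Joint ranges: [-3.03, 3.03], [-0.79, 2.21], [0.23, 2.52], [-1.04, 4.18], [0, 3.07], [-2.55, 2.55]. Speed limits (rad/s): [2.22, 2.22, 2.57, 3.14, 3.14, 3.14].

INTERFACE

Orientations are given as [roll, pitch, yaw] about the fixed x, y, z axes, in that order (R = Rz(yaw) Ry(pitch) Rx(roll)).
In Python, from station import ctrl, optics, models gives the robot as it stands. The module is installed in compiled form; this text tells all that it offers.
- The arm moves only by the tool arm_command, never from a script. Its argument "deltas" is a list of rows, each an object with "translation": the shift along the tool's x, y, z in units of 25 mm (1.0 is 25 mm), a list of three; "turn": the turn, a rotation vector about the tool's x, y, z in units of 5 degrees (1.0 is 5 degrees), a list of three. In form: [{"translation": [x, y, z], "turn": [rx, ry, rz]}, ...]. A call has 1 to 12 rows; each row is the pose to reach, as a shift and turn from the pose commanded when the call began, along the tool's axes at that moment; what a row does not reach only later rows make up. A row lasts 1/12 s, in which the tool goes at most 41.7 mm and 7.16 degrees, less where a joint would pass 70% of its speed; a pose out of reach is approached as far as the arm can. A call with a gripper value outside its range is refused whole. "gripper" is the finger opening in mm, from 0 to 94, set as the call begins (left out, the last holds). The fingers move at their own pace and stop on an object; "force" is the grip in N (left out, the last holds). Time passes only in rows, so rows that repeat a pose let the fingers close. It gives the time, the measured TCP pose, the force and the opening at its end, in the units of the state.
- ctrl.get_obs(): the state, without advancing time (a new reading comes with each control period).
- optics.camera(name): name is "scene" or "top"; returns the picture (400x640x3 uint8, red, green, blue); there is no depth.
- optics.get_calibration(name): a dict with "K" (3x3 intrinsics, pixels), "k1" (the pictures are not rectified: a ray, as slopes to the right and down, at radius r is drawn at 1 + k1 r^2 times it, then the intrinsics apply), "origin" and "orientation" of the camera in the world. Camera axes: x right, y down, z forward; pixel columns grow to the right and rows downward; lengths in m; the calibration is good to about 2 mm. A picture is of the moment at which its call begins. get_calibration takes no time and is no camera call.
- ctrl.hand_in(): hands the job in, once; it reports no verdict.
Trained networks look in the newest picture that a camera, given by its name, has taken for a name from the list of things; names that differ only in an ending like _2 or _b are one class to them, and where a whole thing is asked for, a point or a joint stands for the part that bears it (a point fixed in the world has none). Each returns a list of dicts, best first, with "score" (0 to 1); they miss things now and then, are a little off and sometimes report something else, mostly with a low value. They report only what shows in the picture. A call takes as long as a camera call. They do not tell look-alikes from the thing itself.
- models.look_for(target, camera): "box" ([left, top, right, bottom] in pixels, round what is visible of it).
- models.cut_out(target, camera): "pixels" (400x640 bool, what is visible of it) and "box" ([left, top, right, bottom] in pixels, round what is visible of it).
- models.mark_of(target, camera): "at" ([column, row] in pixels: a listed point, or the origin of a listed thing).
The state is a dict: "time_s": time; "qpos": joint angles; "joint_vel": joint speeds; "tau": joint torques, N m; "ee_pos": TCP position; "eef_rot": TCP orientation; "force": force on the tool from outside, world axes, zero at the start; "moment": the same for the moment, N m; "grip_width": finger opening in m.
Only numpy, scipy, OpenCV 4.12 (cv2) and the standard library are available. Lean on these libraries where they do the work, as an engineer would, in place of code of your own. Each camera call takes 0.05 s, during which the arm holds its last target.

TASK

Pick up the round brass holder with the gold blank on top, set it down upright on the yellow-ringed landing spot of the dark nest plate, then slide it along the plate past the sprung orange shoe until it is fully home: touching the stop screw at the end, the side fence and the shoe, and leave it there. Push gently: the stop screw may never feel more than 15 N, and the nest must not be struck hard. Leave the jar, steel punch, hammer and dish where they are.

Things in the scene. Friction and masses are not known exactly. Their poses are not given: they have to be found in the camera images.
- holder_center (a point): Centre (half-way up) of the loose round brass holder: a plain upright cylinder 44 mm in diameter and 30 mm high with dark bands (0.22 to 0.35 kg), a small gold blank 4 mm high on its top. Its z axis points up. It starts upright on the pad and can be gripped across its diameter.
- nest: Dark steel nest plate, 210 x 120 x 12 mm thick, fixed to the bench; origin on the bench (underside), beside the plunger's round nose. +x is the direction in which the holder is slid home, +y left of that, z up. The plate spans x -105 to +105 mm, y -55 to +65 mm, top at z = 12 mm. It carries fence, plunger and stop screw.
- fence_face (a point): Middle of the foot of the fence's inner face, at x = -20, y = -22, z = 12 mm of the nest; axes as the nest's. The straight steel fence is 16 mm high and 16 mm thick and runs along x from x = -95 to +55 mm of the nest. A holder touching it has its centre at y = 0 of the nest.
- plunger_free (a point): Free position of the point of the sprung orange plunger shoe that is nearest the fence: nest x = 0, y = 15, 13 mm above the plate; axes as the nest's. The shoe is a round bar, 20 mm thick, 44 mm long, that runs from here towards +x, leaning 12 degrees away from the fence. It slides along y in a blue block (nest x -13 to 37, y 45 to 65 mm, 26 mm high).
- stop_block (a point): Where the stop screw (8 mm in diameter, round orange tip) comes out of its blue block (nest x 65 to 83, y -18 to 18 mm, 26 mm high), 13 mm above the plate, pointing to the nest's -x. It is rigid and was set by hand: its tip is anywhere from x = 28 to 48 mm, so the holder's centre at home is at x = 6 to 26 mm. Its setting is not reported: feel for it.
- landing (a point): Centre of the yellow-ringed landing spot (ring 54 mm in diameter, painted) on top of the nest plate, at x = -60 mm, y = 0 in the nest's frame; axes as the nest's. Between it and the plunger the plate is bare, fence on its -y side, open on its +y and -x sides.
- plunger (a joint): Travel of the sprung shoe in m: 0 free, grows as it is pushed back along the nest's +y, at most 0.009; spring 400 N/m. The holder, sliding along the fence, meets it with its centre at about x = -20 mm, presses it 7 mm back at x = 0 and 2 to 6 mm at home. Sliding by takes up to about 6 N. Friction keeps the holder where it is left: the shoe does not pull it home.
- pad: Black rubber pad, 130 by 130 by 10 mm, fixed to the bench; origin at the centre of its underside.
- jar: Bystander: glass jar with steel lid, 60 mm in diameter, 65 mm high, loose; origin at the centre of its underside.
- die: Bystander: steel doming punch standing on its 36 mm foot, 62 mm high, loose; origin at the centre of its underside.
- hammer: Bystander: hammer lying flat, 220 mm long along its x axis, loose.
- dish: Bystander: white ceramic dish, 80 mm in diameter, 30 mm high, loose; origin at the centre of its underside.
Mind the look-alikes: they are no part of the job. Of the things that look like the part that bears holder_center, the smallest one is meant.

How it is judged:
On the way:
1. the holder stands upright on the nest plate at the landing spot (centre within 20 mm of the spot's) (z of holder_center in the frame of nest between 0.0245 and 0.0295 m and horizontal distance between holder_center and landing below 0.02 m and angle between holder_center's own z axis and vertical below 0.08 rad), for 0.2 s.
At the end, for the whole second after the job is handed in: The holder stands upright (within 0.05 rad) and at rest flat on the nest plate (within 2.5 mm), past the shoe's nose, and touches all three points: the stop screw's tip (over 0.1 N), the fence and the sprung shoe (over 0.3 N each) (contact force between holder and stop_tip above 0.1 N and contact force between holder and fence above 0.3 N and contact force between holder and plunger_tip above 0.3 N and x of holder_center in the frame of nest above 0.003 m and z of holder_center in the frame of nest below 0.0295 m and angle between holder_center's own z axis and vertical below 0.05 rad and linear speed of holder below 0.01 m/s).
It fails at once if the stop screw is pressed with more than 15 N by the holder (contact force between holder and stop_tip above 15 N).
It fails at once if the robot presses on the nest with more than 25 N (contact force between any of the fingers, the arm and nest above 25 N).
It fails at once if a bystander (jar, punch, hammer, dish) is moved by more than 15 mm (distance of any of jar, die, hammer, dish from where it was at the start of the episode above 0.015 m).
It also fails if it takes over 59 s, if anything falls off the work surface, if the arm or the gripper's body presses on something with over 40 N, if the wrist force passes 120 N, or if a joint passes its speed limit or range.

## Working session

There is one attempt and no reset: what is moved stays moved. The work goes in short steps, Python scripts to look and compute and a tool call to move; the robot and the scene stay as the last step left them, time stands still between calls to the robot, and variables do not carry over. Pictures are saved under pics/ and viewed, and the job is handed in when it is done.

Besides the shell and the picture viewer there is one more tool, called after "Request:" as a command line: name --argument value ..., lists and objects as JSON in quotes. arm_command: Moves the arm, as the interface text tells. Its arguments: {"type":"object","properties":{"deltas":{"type":"array"},"gripper":{"type":"number"},"force":{"type":"number"}},"required":["deltas"]}

```bash
mkdir -p pics; cat > h.py <<'E'
import numpy as np, cv2
from station import ctrl, optics, models
from scipy.spatial.transform import Rotation as R
def shot(c,f,crop=None,s=1):
    im=optics.camera(c)
    o=im if crop is None else im[crop[1]:crop[3],crop[0]:crop[2]]
    cv2.imwrite('pics/'+f,cv2.cvtColor(cv2.resize(o,None,fx=s,fy=s,interpolation=cv2.INTER_CUBIC),cv2.COLOR_RGB2BGR)); return im
def cal(c):
    k=optics.get_calibration(c); o=np.array(k['orientation'])
    M=o if o.shape==(3,3) else R.from_euler('xyz',o).as_matrix()
    return np.array(k['K']),k['k1'],np.array(k['origin']),M
def w2p(c,P):
    K,k1,o,M=cal(c); q=(np.atleast_2d(P)-o)@M; s=q[:,:2]/q[:,2:]
    s=s*(1+k1*(s**2).sum(1,keepdims=True)); return s*[K[0,0],K[1,1]]+[K[0,2],K[1,2]]
def p2w(c,px,z):
    K,k1,o,M=cal(c); d=(np.array(px,float)-[K[0,2],K[1,2]])/[K[0,0],K[1,1]]
    s=d.copy()
    for _ in range(30): s=d/(1+k1*(s@s))
    r=M@np.array([s[0],s[1],1]); return o+r*(z-o[2])/r[2]
E
python3 - <<'E'
from h import *
for c in('scene','top'):
    shot(c,c+'0.png'); print(c,optics.get_calibration(c))
    for t in ('holder_center','nest','fence_face','plunger_free','stop_block','landing','pad'):
        print(t,[(np.round(d['at'],1).tolist(),round(d['score'],2)) for d in models.mark_of(t,c)])
    print([(np.round(d['box'],0).tolist(),round(d['score'],2)) for d in models.look_for('holder_center',c)])
print(ctrl.get_obs(),ctrl.tip_reach)
E
```

```text
scene {'K': array([[472.31950199,   0.        , 317.32483579],
       [  0.        , 472.31950199, 200.35848775],
       [  0.        ,   0.        ,   1.        ]]), 'k1': 0.026796523175206078, 'origin': array([ 1.50535462, -0.12913408,  0.84757771]), 'orientation': array([-2.30117323, -0.01677416,  1.43742875])}
holder_center [([378.6, 160.2], 0.86), ([389.8, 190.8], 0.83), ([434.4, 189.1], 0.65)]
nest [([251.5, 198.4], 0.68)]
fence_face [([246.8, 196.7], 0.58)]
plunger_free [([261.9, 193.5], 0.59)]
stop_block [([261.0, 208.9], 0.6)]
landing [([379.7, 204.0], 0.21)]
pad [([381.4, 204.1], 0.6)]
[([369.0, 150.0, 393.0, 169.0], 0.87), ([383.0, 181.0, 404.0, 200.0], 0.78), ([426.0, 178.0, 448.0, 203.0], 0.73)]
top {'K': array([[494.97786125,   0.        , 322.54864315],
       [  0.        , 494.97786125, 208.14301464],
       [  0.        ,   0.        ,   1.        ]]), 'k1': 0.052864029327330635, 'origin': array([0.30947178, 0.01607869, 1.42593146]), 'orientation': array([-2.92166826e+00, -6.24403252e-04, -1.57288658e+00])}
holder_center [([252.8, 272.6], 0.9), ([211.5, 219.0], 0.74
[... 290 characters left out ...]
 233.0], 0.61), ([247.0, 215.0, 263.0, 231.0], 0.56)]
{'time_s': 0.9, 'qpos': array([-1.38960701e+00,  2.99887688e-01,  1.52099122e+00,  2.53980275e-05,
        1.32066222e+00, -6.66006068e-02]), 'joint_vel': array([-0.00013095, -0.00175729, -0.00068221, -0.00145493, -0.00020334,
       -0.00081216]), 'tau': array([-1.39167390e-03, -5.31665182e+01, -3.52915764e+01,  7.08181341e-02,
        2.14229256e-02,  9.76585511e-06]), 'ee_pos': array([ 0.13489762, -0.53320422,  0.22445606]), 'eef_rot': array([ 1.94972135,  1.57073922, -0.94408767]), 'force': array([ 0.18840139, -0.63243014,  0.39842837]), 'moment': array([ 0.03510571, -0.02062478, -0.01607236]), 'grip_width': 0.09396111379061471} 0.019
```

```bash
python3 - <<'E'
from h import *
shot('top','t1.png',(180,160,440,320),3); im=shot('scene','s1.png',(190,120,470,260),2.8)
print([np.round(R.from_euler('xyz',ctrl.get_obs()['eef_rot']).as_matrix(),3)])
for p in ([252.8,272.6],[211.5,219],[256.8,222.8]): print(p,p2w('top',p,.025).round(4))
for n,p,z in (('nest',[378.3,231.8],0),('fence',[390.7,241.5],.012),('pl',[378.1,237.5],.025),('stop',[378.5,208],.025),('land',[383.9,255],.012)): print(n,p2w('top',p,z).round(4))
E
```

```text
[array([[ 0.   ,  0.245, -0.969],
       [-0.   , -0.969, -0.245],
       [-1.   ,  0.   ,  0.   ]])]
[252.8, 272.6] [0.4373 0.2111 0.025 ]
[211.5, 219] [0.5912 0.3342 0.025 ]
[256.8, 222.8] [0.5798 0.2039 0.025 ]
nest [ 0.5572 -0.148   0.    ]
fence [ 0.5267 -0.1816  0.012 ]
pl [ 0.5363 -0.1441  0.025 ]
stop [ 0.6227 -0.1476  0.025 ]
land [ 0.4877 -0.1608  0.012 ]
```

View pics/t1.png

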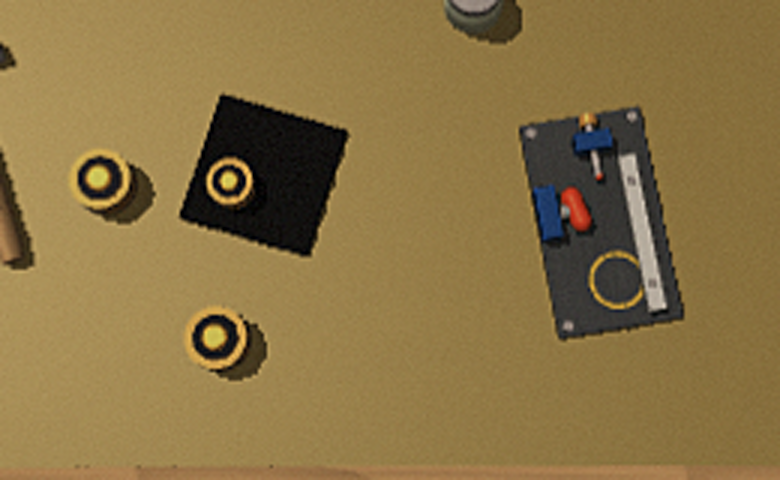

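View pics/s1.png

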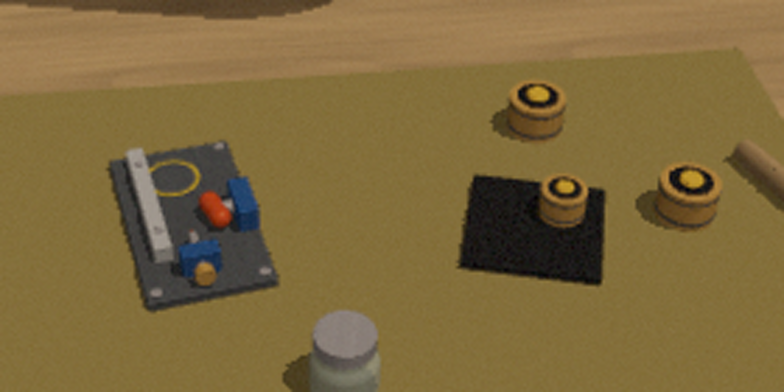

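View pics/scene0.png

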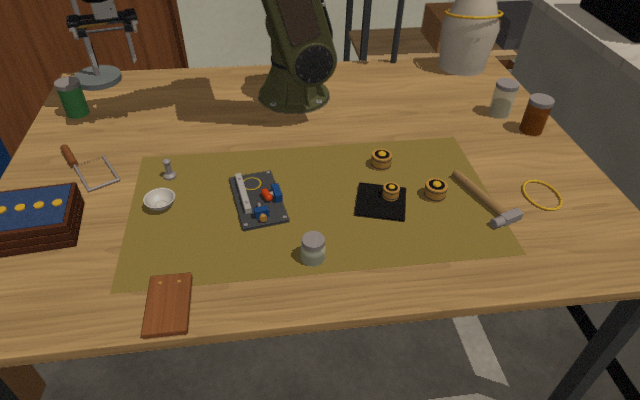

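View pics/top0.png

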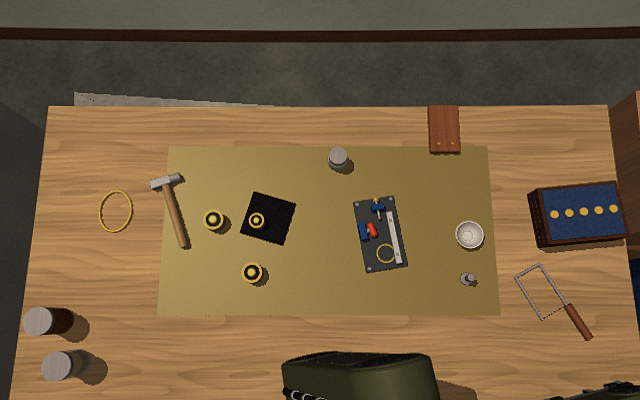

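Top-view candidates are (253,273) and (212,219), both larger and on the mat, and (257,223), clearly the smallest and on the black pad. The one on the pad is the holder: it is the smallest and is said to start there, and the enlarged crop confirms it. Next I fit the poses of the holder and the nest.

```bash
cat > fit.py <<'E'
from h import *
from scipy.optimize import minimize
def hullmask(c,P):
    m=np.zeros((400*4,640*4),np.uint8); q=(w2p(c,P)+.5)*4
    cv2.fillConvexPoly(m,cv2.convexHull(q.astype(np.float32)).astype(np.int32),1); return m
def up(mk): return cv2.resize(mk.astype(np.float32),None,fx=4,fy=4,interpolation=cv2.INTER_LINEAR)>.5
a=np.linspace(0,2*np.pi,40)
ring=lambda r,z:np.c_[r*np.cos(a),r*np.sin(a),0*a+z]
CYL=np.r_[ring(.022,-.015),ring(.022,.015),ring(.007,.019)]
def box(x0,x1,y0,y1,z0,z1): return np.array([[x,y,z] for x in(x0,x1) for y in(y0,y1) for z in(z0,z1)])
NB=[box(-.105,.105,-.055,.065,0,.012),box(-.095,.055,-.038,-.022,.012,.028),box(-.013,.037,.045,.065,.012,.038),box(.065,.083,-.018,.018,.012,.038)]
def T(P,p): 
    c,s=np.cos(p[2]),np.sin(p[2]); return np.c_[P[:,0]*c-P[:,1]*s+p[0],P[:,0]*s+P[:,1]*c+p[1],P[:,2]+(p[3] if len(p)>3 else 0)]
def iou(m,k): return (m&k).sum()/(m|k).sum()
def fit(parts,masks,p0,free,z=0):
    def f(d):
        p=np.r_[np.array(p0,float),z]; p[:len(d)]+=d; v=0
        for c,k in masks.items():
            m=np.zeros((1600,2560),np.uint8)
            for P in parts: m|=hullmask(c,T(P,p))
            v-=iou(m>0,k)
        return v
    n=free; sx=np.vstack([np.zeros(n)]+[np.eye(n)[i]*[.008,.008,.06][i] for i in range(n)])
    r=minimize(f,np.zeros(n),method='Nelder-Mead',options=dict(initial_simplex=sx,xatol=1e-4,fatol=1e-4,maxiter=90))
    return np.array(p0)[:n]+r.x,r.fun
E
python3 - <<'E'
from fit import *
mn={};mh={}
for c in('top','scene'):
    optics.camera(c)
    mn[c]=up(models.cut_out('nest',c)[0]['pixels'])
    L=models.cut_out('holder_center',c)
    e=w2p(c,[[.58,.204,.025]])[0]
    b=min(L,key=lambda d:np.hypot((d['box'][0]+d['box'][2])/2-e[0],(d['box'][1]+d['box'][3])/2-e[1]))
    print(c,b['box'],b['score']); mh[c]=up(b['pixels'])
for n,M in(('both',None),('top',['top']),('scene',['scene'])):
    s=lambda d:d if M is None else {k:d[k] for k in M}
    print(n,'nest',fit(NB,s(mn),[.557,-.148,.2],3),'hold',fit([CYL],s(mh),[.58,.204,0],2,z=.025))
E
```

```text
top [247.8, 213.0, 262.9, 227.3] 0.65
scene [381.9, 182.8, 401.4, 198.2] 0.86
both nest (array([ 0.55116743, -0.15420879,  0.1695859 ]), np.float64(-1.9030783677876966)) hold (array([0.58423332, 0.20552828]), np.float64(-1.8341694368478114))
top nest (array([ 0.55119666, -0.15464524,  0.16995903]), np.float64(-0.9744772008568805)) hold (array([0.58487527, 0.20436168]), np.float64(-0.9303566413928672))
scene nest (array([ 0.55042207, -0.1523155 ,  0.15422999]), np.float64(-0.9377225889168527)) hold (array([0.58266889, 0.20684677]), np.float64(-0.9516824849007766))
```

```bash
python3 - <<'E'
from fit import *
p=[.5512,-.1542,.1696,0]
O=[]
for c,cr in(('top',(340,180,420,285)),('scene',(215,155,300,240))):
    im=optics.camera(c)
    s=6; o=cv2.resize(im[cr[1]:cr[3],cr[0]:cr[2]],None,fx=s,fy=s,interpolation=cv2.INTER_CUBIC)[:,:,::-1].copy()
    f=lambda P:((w2p(c,T(P,p))+.5-[cr[0],cr[1]])*s).astype(np.int32)
    for B in NB:
        z=B[:,2].max(); q=B[B[:,2]==z][[0,1,3,2]]; cv2.polylines(o,[f(q)],True,(255,255,0),1)
    rg=ring(.027,.012)+[-.06,0,0]; cv2.polylines(o,[f(rg)],True,(255,0,255),1)
    O.append(cv2.resize(o,(390,500)))
cv2.imwrite('pics/ov.png',np.hstack(O))
E
```

```text
(no output)
```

View pics/ov.png

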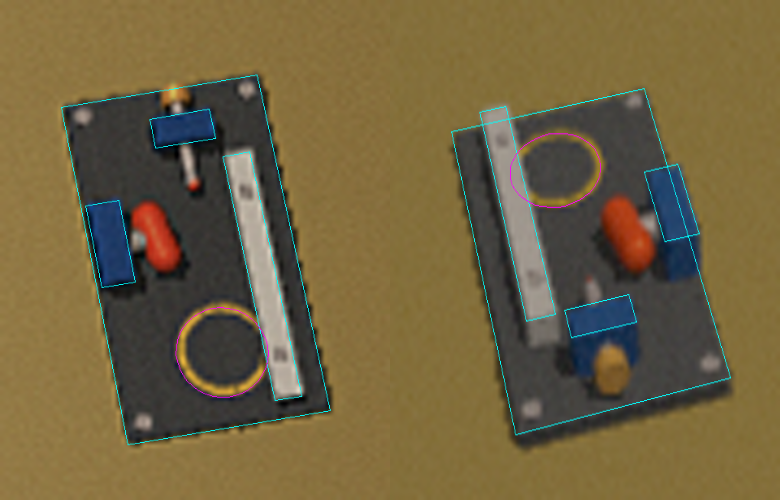

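```bash
cat >> h.py <<'E'
def go(x,y,z,deg):
    o=ctrl.get_obs(); M=R.from_euler('xyz',o['eef_rot']).as_matrix()
    t=M.T@(np.array([x,y,z])-o['ee_pos'])/.025
    c,s=np.cos(np.radians(deg)),np.sin(np.radians(deg))
    D=np.array([[0,c,s],[0,s,-c],[-1,0,0]])  # cols: x down, y jaw, z=x×y
    D=np.c_[[0,0,-1],[c,s,0],np.cross([0,0,-1],[c,s,0])]
    v=R.from_matrix(M.T@D).as_rotvec()/np.radians(5)
    print('trans',t.round(3),'turn',v.round(3),'pos',o['ee_pos'].round(4),'F',o['force'].round(2),'t',round(o['time_s'],2),'w',o['grip_width'])
E
python3 -c "
from h import *
go(.5845,.205,.13,9.7)"
```

```text
trans [  3.779 -24.214 -24.677] turn [-17.1  -0.    0. ] pos [ 0.1349 -0.5332  0.2244] F [ 0.04 -0.15 -0.35] t 1.4 w 0.09419843462697633
```

Request:
arm_command --deltas '[{"translation": [1, -6, -6.2], "turn": [-4, 0, 0]}, {"translation": [2, -12, -12.3], "turn": [-8.5, 0, 0]}, {"translation": [2, -12, -12.3], "turn": [-8.5, 0, 0]}, {"translation": [2, -12, -12.3], "turn": [-8.5, 0, 0]}, {"translation": [2, -12, -12.3], "turn": [-8.5, 0, 0]}, {"translation": [2, -12, -12.3], "turn": [-8.5, 0, 0]}, {"translation": [3, -18, -18.3], "turn": [-13, 0, 0]}, {"translation": [3.8, -24.2, -24.7], "turn": [-17.1, 0, 0]}, {"translation": [3.8, -24.2, -24.7], "turn": [-17.1, 0, 0]}, {"translation": [3.8, -24.2, -24.7], "turn": [-17.1, 0, 0]}, {"translation": [3.8, -24.2, -24.7], "turn": [-17.1, 0, 0]}, {"translation": [3.8, -24.2, -24.7], "turn": [-17.1, 0, 0]}]' --gripper 94

```text
time_s: 2.4
ee_pos: [0.3946, -0.1072, 0.1688]
eef_rot: [1.018, 1.57, -0.378]
force: [0.6, -0.5, -0.6]
grip_width: 0.0944
```

```bash
python3 -c "
from h import *
go(.5845,.205,.13,9.7)"
```

```text
trans [  1.554   9.652 -10.976] turn [ 0.064  0.006 -0.01 ] pos [ 0.3946 -0.1072  0.1688] F [ 0.63 -0.46 -0.56] t 2.4 w 0.09443263778136433
```

Request:
arm_command --deltas '[{"translation": [1.5, 9.6, -11], "turn": [0, 0, 0]}, {"translation": [1.5, 9.6, -11], "turn": [0, 0, 0]}, {"translation": [1.5, 9.6, -11], "turn": [0, 0, 0]}, {"translation": [1.5, 9.6, -11], "turn": [0, 0, 0]}, {"translation": [1.5, 9.6, -11], "turn": [0, 0, 0]}, {"translation": [1.5, 9.6, -11], "turn": [0, 0, 0]}, {"translation": [1.5, 9.6, -11], "turn": [0, 0, 0]}, {"translation": [1.5, 9.6, -11], "turn": [0, 0, 0]}, {"translation": [1.5, 9.6, -11], "turn": [0, 0, 0]}, {"translation": [1.5, 9.6, -11], "turn": [0, 0, 0]}, {"translation": [1.5, 9.6, -11], "turn": [0, 0, 0]}, {"translation": [1.5, 9.6, -11], "turn": [0, 0, 0]}]'

```text
time_s: 3.4
ee_pos: [0.584, 0.2017, 0.1309]
eef_rot: [-1.28, 1.57, -2.682]
force: [-1.3, -0.2, -0.3]
grip_width: 0.0938
```

```bash
python3 -c "
from h import *
go(.5845,.205,.036,9.7)"
```

```text
trans [ 3.797  0.046 -0.126] turn [-0.006  0.002  0.007] pos [0.584  0.2017 0.1309] F [-1.3  -0.23 -0.33] t 3.4 w 0.09380097769737071
```

Request:
arm_command --deltas '[{"translation": [0.5, 0, -0.1], "turn": [0, 0, 0]}, {"translation": [1.3, 0, -0.1], "turn": [0, 0, 0]}, {"translation": [2.2, 0, -0.1], "turn": [0, 0, 0]}, {"translation": [3, 0, -0.1], "turn": [0, 0, 0]}, {"translation": [3.5, 0, -0.1], "turn": [0, 0, 0]}, {"translation": [3.8, 0, -0.1], "turn": [0, 0, 0]}, {"translation": [3.8, 0, -0.1], "turn": [0, 0, 0]}]'

```text
time_s: 3.98
ee_pos: [0.5832, 0.204, 0.0348]
eef_rot: [-1.476, 1.569, -2.879]
force: [-1.0, -0.0, -0.7]
grip_width: 0.0939
```

```bash
python3 -c "
from h import *
go(.5845,.205,.036,9.7); shot('scene','g1.png',(340,90,480,230),4)"
```

```text
trans [-0.048  0.056 -0.029] turn [-0.014  0.002  0.023] pos [0.5832 0.204  0.0348] F [-0.98 -0.01 -0.7 ] t 3.98 w 0.09394579089128682
```

View pics/g1.png

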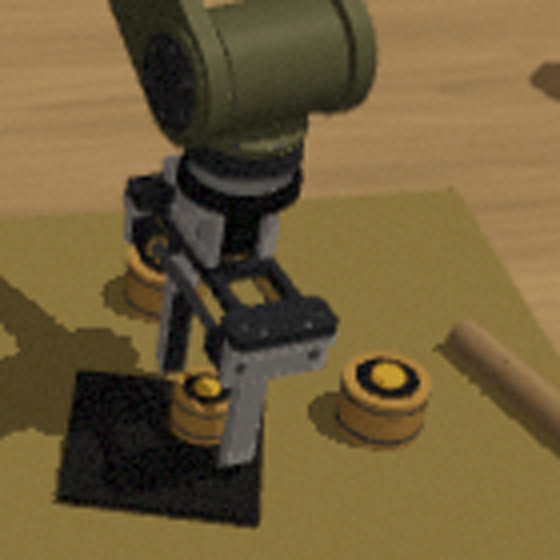

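The holder sits between the open fingers, at about (200,410) in the enlarged crop. I close on it now.

Request:
arm_command --deltas '[{"translation": [0, 0, 0], "turn": [0, 0, 0]}, {"translation": [0, 0, 0], "turn": [0, 0, 0]}, {"translation": [0, 0, 0], "turn": [0, 0, 0]}, {"translation": [0, 0, 0], "turn": [0, 0, 0]}, {"translation": [0, 0, 0], "turn": [0, 0, 0]}, {"translation": [0, 0, 0], "turn": [0, 0, 0]}, {"translation": [0, 0, 0], "turn": [0, 0, 0]}, {"translation": [0, 0, 0], "turn": [0, 0, 0]}]' --gripper 30 --force 25

```text
time_s: 4.7
ee_pos: [0.5839, 0.2047, 0.0362]
eef_rot: [1.688, 1.571, 0.286]
force: [3.4, 0.5, -0.7]
grip_width: 0.0436
```

Request:
arm_command --deltas '[{"translation": [-0.5, 0, 0], "turn": [0, 0, 0]}, {"translation": [-1.2, 0, 0], "turn": [0, 0, 0]}, {"translation": [-2, 0, 0], "turn": [0, 0, 0]}, {"translation": [-2.7, 0, 0], "turn": [0, 0, 0]}, {"translation": [-3, 0, 0], "turn": [0, 0, 0]}, {"translation": [-3, 0, 0], "turn": [0, 0, 0]}]'

```text
time_s: 5.2
ee_pos: [0.5846, 0.2049, 0.1133]
eef_rot: [1.681, 1.568, 0.279]
force: [0.3, 0.4, -3.1]
grip_width: 0.0438
```

```bash
python3 - <<'E'
from fit import *
go(.4912,-.1625,.10,9.7)
o=ctrl.get_obs();print(o['ee_pos'],o['eef_rot'])
im=shot('scene','g2.png',(340,90,480,230),4)
mh={}
for c in('scene','top'):
    optics.camera(c); L=models.cut_out('holder_center',c)
    e=w2p(c,[o['ee_pos']])[0]; b=min(L,key=lambda d:np.hypot((d['box'][0]+d['box'][2])/2-e[0],(d['box'][1]+d['box'][3])/2-e[1]))
    print(c,e,b['box'],b['score'])
E
```

```text
trans [ 0.509 -6.152 13.86 ] turn [-0.006 -0.004 -0.035] pos [0.5846 0.2049 0.1133] F [ 0.31  0.43 -3.1 ] t 5.2 w 0.04375485526080482
[0.58456553 0.204895   0.11330638] [1.68134879 1.5677279  0.27934135]
scene [394.32191533 165.45402974] [387.2, 159.0, 395.3, 179.9] 0.6
top [252.2550717  214.88702016] [201.2, 210.5, 212.0, 232.8] 0.58
```

View pics/g2.png

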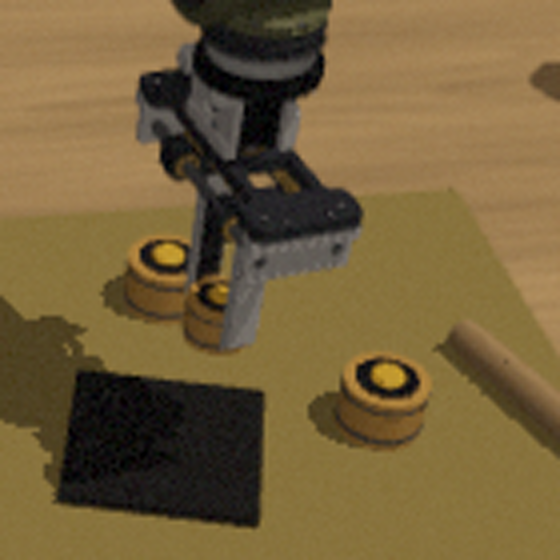

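Request:
arm_command --deltas '[{"translation": [0.1, -0.4, 0.9], "turn": [0, 0, 0]}, {"translation": [0.3, -1, 2.25], "turn": [0, 0, 0]}, {"translation": [0.5, -1.6, 3.6], "turn": [0, 0, 0]}, {"translation": [0.5, -2.2, 5], "turn": [0, 0, 0]}, {"translation": [0.5, -2.8, 6.4], "turn": [0, 0, 0]}, {"translation": [0.5, -3.4, 7.8], "turn": [0, 0, 0]}, {"translation": [0.5, -4, 9.2], "turn": [0, 0, 0]}, {"translation": [0.5, -4.6, 10.5], "turn": [0, 0, 0]}, {"translation": [0.5, -5.2, 11.8], "turn": [0, 0, 0]}, {"translation": [0.5, -5.7, 12.9], "turn": [0, 0, 0]}, {"translation": [0.5, -6, 13.5], "turn": [0, 0, 0]}, {"translation": [0.5, -6.15, 13.8], "turn": [0, 0, 0]}]'

```text
time_s: 6.45
ee_pos: [0.4893, -0.1632, 0.0981]
eef_rot: [-1.965, 1.57, 2.914]
force: [0.8, 0.2, -3.1]
grip_width: 0.0438
```

```bash
python3 -c "
from h import *
go(.4912,-.1607,.05,9.7)"
```

```text
trans [ 1.922  0.091 -0.084] turn [-0.032 -0.004  0.01 ] pos [ 0.4893 -0.1632  0.0981] F [ 0.84  0.16 -3.08] t 6.45 w 0.043796554481110986
```

Request:
arm_command --deltas '[{"translation": [0, 0.05, -0.05], "turn": [0, 0, 0]}, {"translation": [0.4, 0.05, -0.05], "turn": [0, 0, 0]}, {"translation": [0.9, 0.05, -0.05], "turn": [0, 0, 0]}, {"translation": [1.4, 0.05, -0.05], "turn": [0, 0, 0]}, {"translation": [1.8, 0.05, -0.05], "turn": [0, 0, 0]}, {"translation": [1.9, 0.05, -0.05], "turn": [0, 0, 0]}, {"translation": [1.9, 0.05, -0.05], "turn": [0, 0, 0]}]'

```text
time_s: 7.03
ee_pos: [0.4911, -0.1589, 0.0501]
eef_rot: [-2.159, 1.569, 2.723]
force: [-0.4, -1.8, -3.6]
grip_width: 0.0436
```

```bash
python3 -c "
from h import *
go(.4912,-.1607,.038,9.7)
shot('scene','p1.png',(190,100,330,240),4)
shot('top','p2.png',(320,160,450,290),4)"
```

```text
trans [ 0.484 -0.006  0.073] turn [ 0.006 -0.012  0.018] pos [ 0.4911 -0.1589  0.0501] F [-0.45 -1.8  -3.6 ] t 7.03 w 0.04357272707974647
```

View pics/p1.png

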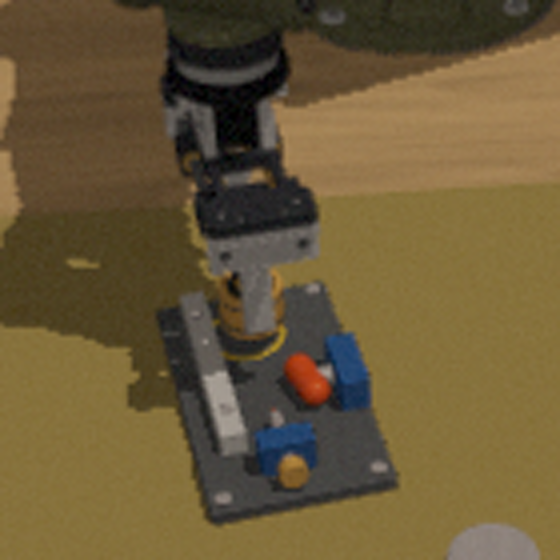

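The holder hangs over the ring, at about (245,300) in the crop, clear of the fence. I lower it gently.

Request:
arm_command --deltas '[{"translation": [0.1, 0, 0], "turn": [0, 0, 0]}, {"translation": [0.2, 0, 0], "turn": [0, 0, 0]}, {"translation": [0.3, 0, 0], "turn": [0, 0, 0]}, {"translation": [0.36, 0, 0], "turn": [0, 0, 0]}, {"translation": [0.4, 0, 0], "turn": [0, 0, 0]}, {"translation": [0.4, 0, 0], "turn": [0, 0, 0]}]'

```text
time_s: 7.63
ee_pos: [0.4912, -0.1598, 0.0409]
eef_rot: [-2.16, 1.571, 2.721]
force: [0.2, -0.3, -4.0]
grip_width: 0.0436
```

Request:
arm_command --deltas '[{"translation": [0.04, 0, 0], "turn": [0, 0, 0]}, {"translation": [0.08, 0, 0], "turn": [0, 0, 0]}, {"translation": [0.08, 0, 0], "turn": [0, 0, 0]}]'

```text
time_s: 7.88
ee_pos: [0.4912, -0.1598, 0.039]
eef_rot: [-2.066, 1.571, 2.816]
force: [-0.1, 0.6, -3.6]
grip_width: 0.0436
```

Request:
arm_command --deltas '[{"translation": [0.03, 0, 0], "turn": [0, 0, 0]}, {"translation": [0.03, 0, 0], "turn": [0, 0, 0]}, {"translation": [0.03, 0, 0], "turn": [0, 0, 0]}]'

```text
time_s: 8.13
ee_pos: [0.4913, -0.1598, 0.0384]
eef_rot: [-1.758, 1.571, 3.123]
force: [-0.2, 0.0, -2.9]
grip_width: 0.0436
```

Request:
arm_command --deltas '[{"translation": [0.03, 0, 0], "turn": [0, 0, 0]}, {"translation": [0.03, 0, 0], "turn": [0, 0, 0]}, {"translation": [0.03, 0, 0], "turn": [0, 0, 0]}]'

```text
time_s: 8.38
ee_pos: [0.4915, -0.1599, 0.0381]
eef_rot: [0.931, 1.57, -0.471]
force: [-3.3, 1.5, 5.4]
grip_width: 0.0434
```

Request:
arm_command --deltas '[{"translation": [0, 0, 0], "turn": [0, 0, 0]}, {"translation": [0, 0, 0], "turn": [0, 0, 0]}, {"translation": [0, 0, 0], "turn": [0, 0, 0]}, {"translation": [0, 0, 0], "turn": [0, 0, 0]}, {"translation": [0, 0, 0], "turn": [0, 0, 0]}]' --gripper 66

```text
time_s: 8.8
ee_pos: [0.4913, -0.1598, 0.0376]
eef_rot: [1.015, 1.571, -0.387]
force: [-0.3, -0.1, 0.1]
grip_width: 0.0656
```

Request:
arm_command --deltas '[{"translation": [-0.5, 0, 0], "turn": [0, 0, 0]}, {"translation": [-1.3, 0, 0], "turn": [0, 0, 0]}, {"translation": [-2, 0, 0], "turn": [0, 0, 0]}, {"translation": [-2, -0.8, 0], "turn": [0, 0, 0]}, {"translation": [-2, -2, 0], "turn": [0, 0, 0]}, {"translation": [-2, -2.6, 0], "turn": [0, 0, 0]}, {"translation": [-2, -2.6, 0], "turn": [0, 0, 0]}]' --gripper 0

```text
time_s: 9.38
ee_pos: [0.4252, -0.1709, 0.0876]
eef_rot: [-2.022, 1.57, 2.858]
force: [-0.5, -0.1, -0.6]
grip_width: 0.023
```

```bash
python3 - <<'E'
from fit import *
go(.4912,-.1607,.038,9.7)
shot('scene','r1.png',(190,100,330,240),4)
mh={}
for c in('scene','top'):
    im=optics.camera(c); L=models.cut_out('holder_center',c)
    e=w2p(c,[[.491,-.16,.027]])[0]; b=min(L,key=lambda d:np.hypot((d['box'][0]+d['box'][2])/2-e[0],(d['box'][1]+d['box'][3])/2-e[1]))
    print(c,e,b['box'],b['score']); mh[c]=up(b['pixels'])
print(fit([CYL],mh,[.491,-.16,0],2,z=.027)); print(fit([CYL],{'scene':mh['scene']},[.491,-.16,0],2,z=.027))
E
```

```text
trans [1.982 2.674 0.04 ] turn [-0.018 -0.004  0.009] pos [ 0.4252 -0.1709  0.0876] F [-0.51 -0.13 -0.59] t 9.38 w 0.02301245705030449
scene [251.73974137 178.81595986] [243.9, 168.3, 262.2, 186.6] 0.78
top [384.21535473 253.18501592] [459.0, 272.9, 474.5, 285.2] 0.58
(array([ 0.4892256 , -0.15711358]), np.float64(-0.9419802867383512))
(array([ 0.4892256 , -0.15711358]), np.float64(-0.9419802867383512))
```

View pics/r1.png

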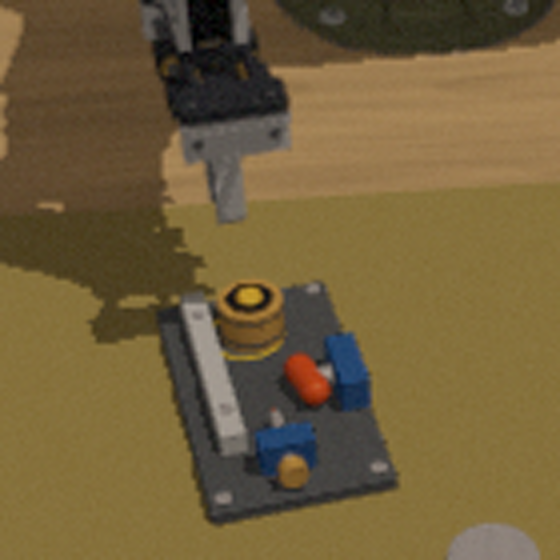

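```bash
python3 -c "
from h import *
go(.44,-.1595,.06,0)"
```

```text
trans [ 1.105  0.55  -0.358] turn [ 1.939e+00  1.000e-03 -3.000e-03] pos [ 0.428  -0.1706  0.0876] F [-0.31  0.53  0.54] t 9.63 w 0.002704071758601182
```

Request:
arm_command --deltas '[{"translation": [0.3, 0.2, -0.1], "turn": [0.6, 0, 0]}, {"translation": [0.7, 0.4, -0.2], "turn": [1.3, 0, 0]}, {"translation": [1, 0.5, -0.35], "turn": [1.94, 0, 0]}, {"translation": [1.5, 0.5, -0.35], "turn": [1.94, 0, 0]}, {"translation": [1.8, 0.5, -0.35], "turn": [1.94, 0, 0]}, {"translation": [1.95, 0.5, -0.35], "turn": [1.94, 0, 0]}, {"translation": [1.98, 0.5, -0.35], "turn": [1.94, 0, 0]}, {"translation": [1.98, 0.5, -0.35], "turn": [1.94, 0, 0]}]' --force 20

```text
time_s: 10.3
ee_pos: [0.4382, -0.16, 0.0382]
eef_rot: [-2.295, 1.571, 2.417]
force: [0.6, -0.7, 0.6]
grip_width: 0.0007
```

```bash
python3 -c "
from h import *
go(.456,-.1595,.038,0)
shot('scene','q1.png',(190,100,330,240),4)"
```

```text
trans [ 0.007  0.711 -0.021] turn [-0.004 -0.001  0.001] pos [ 0.4382 -0.16    0.0382] F [ 0.58 -0.7   0.6 ] t 10.3 w 0.000709863132264024
```

View pics/q1.png

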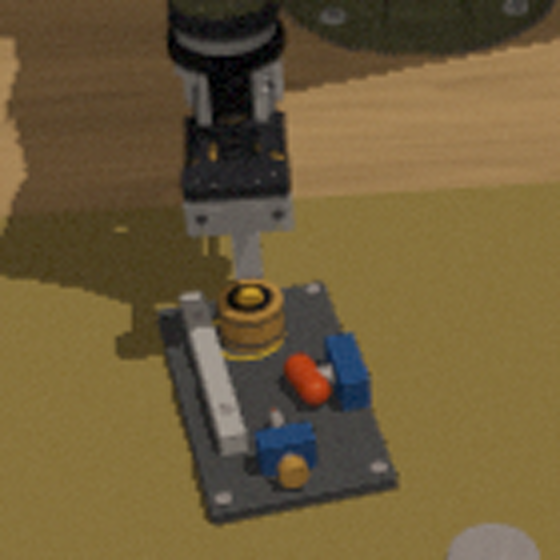

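Request:
arm_command --deltas '[{"translation": [0, 0.1, 0], "turn": [0, 0, 0]}, {"translation": [0, 0.2, 0], "turn": [0, 0, 0]}, {"translation": [0, 0.3, 0], "turn": [0, 0, 0]}, {"translation": [0, 0.38, 0], "turn": [0, 0, 0]}, {"translation": [0, 0.46, 0], "turn": [0, 0, 0]}, {"translation": [0, 0.54, 0], "turn": [0, 0, 0]}, {"translation": [0, 0.62, 0], "turn": [0, 0, 0]}, {"translation": [0, 0.7, 0], "turn": [0, 0, 0]}, {"translation": [0, 0.78, 0], "turn": [0, 0, 0]}, {"translation": [0, 0.86, 0], "turn": [0, 0, 0]}, {"translation": [0, 0.94, 0], "turn": [0, 0, 0]}, {"translation": [0, 1, 0], "turn": [0, 0, 0]}]'

```text
time_s: 11.35
ee_pos: [0.4632, -0.16, 0.0381]
eef_rot: [-1.877, 1.571, 2.835]
force: [-1.5, 0.3, 0.1]
grip_width: 0.0003
```

Request:
arm_command --deltas '[{"translation": [0, 0.08, 0], "turn": [0, 0, 0]}, {"translation": [0, 0.16, 0], "turn": [0, 0, 0]}, {"translation": [0, 0.24, 0], "turn": [0, 0, 0]}, {"translation": [0, 0.32, 0], "turn": [0, 0, 0]}, {"translation": [0, 0.4, 0], "turn": [0, 0, 0]}]'

```text
time_s: 11.77
ee_pos: [0.4732, -0.16, 0.0381]
eef_rot: [-1.701, 1.571, 3.011]
force: [-1.2, -0.5, 0.3]
grip_width: 0.0004
```

```bash
python3 -c "
from h import *
go(.456,-.1595,.038,0)
shot('scene','q2.png',(190,100,330,240),4)"
```

```text
trans [ 0.004 -0.69  -0.02 ] turn [-0.006 -0.     0.001] pos [ 0.4732 -0.16    0.0381] F [-1.25 -0.47  0.33] t 11.77 w 0.00037368699974231527
```

View pics/q2.png

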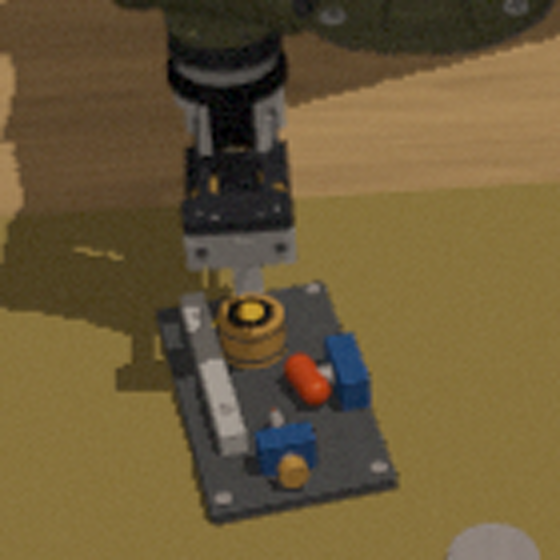

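Request:
arm_command --deltas '[{"translation": [0, 0.06, 0], "turn": [0, 0, 0]}, {"translation": [0, 0.12, 0], "turn": [0, 0, 0]}, {"translation": [0, 0.18, 0], "turn": [0, 0, 0]}, {"translation": [0, 0.24, 0], "turn": [0, 0, 0]}, {"translation": [0, 0.3, 0], "turn": [0, 0, 0]}, {"translation": [0, 0.36, 0], "turn": [0, 0, 0]}, {"translation": [0, 0.42, 0], "turn": [0, 0, 0]}, {"translation": [0, 0.48, 0], "turn": [0, 0, 0]}]'

```text
time_s: 12.48
ee_pos: [0.4852, -0.16, 0.0381]
eef_rot: [2.841, 1.571, 1.27]
force: [-1.6, -0.0, 0.6]
grip_width: 0.0008
```

```bash
python3 -c "
from h import *
go(.456,-.1595,.038,0)
shot('scene','q3.png',(210,150,310,240),6)"
```

```text
trans [ 0.005 -1.168 -0.02 ] turn [-0.007 -0.    -0.   ] pos [ 0.4852 -0.16    0.0381] F [-1.61 -0.    0.57] t 12.48 w 0.0007752126036392882
```

View pics/q3.png

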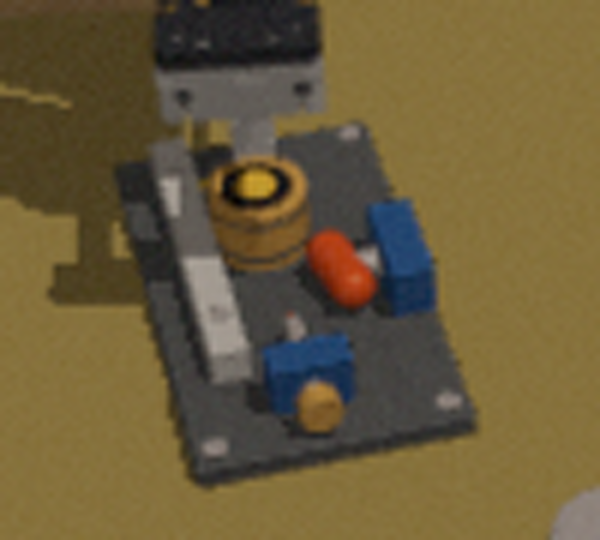

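Request:
arm_command --deltas '[{"translation": [0, 0.06, -0.01], "turn": [0, 0, 0]}, {"translation": [0, 0.12, -0.02], "turn": [0, 0, 0]}, {"translation": [0, 0.18, -0.03], "turn": [0, 0, 0]}, {"translation": [0, 0.24, -0.04], "turn": [0, 0, 0]}, {"translation": [0, 0.3, -0.05], "turn": [0, 0, 0]}, {"translation": [0, 0.36, -0.06], "turn": [0, 0, 0]}, {"translation": [0, 0.42, -0.07], "turn": [0, 0, 0]}, {"translation": [0, 0.48, -0.08], "turn": [0, 0, 0]}]'

```text
time_s: 13.2
ee_pos: [0.4972, -0.158, 0.0381]
eef_rot: [-1.977, 1.571, 2.735]
force: [-1.8, 0.2, 0.3]
grip_width: 0.0005
```

Request:
arm_command --deltas '[{"translation": [0, 0.06, -0.01], "turn": [0, 0, 0]}, {"translation": [0, 0.12, -0.02], "turn": [0, 0, 0]}, {"translation": [0, 0.18, -0.03], "turn": [0, 0, 0]}, {"translation": [0, 0.24, -0.04], "turn": [0, 0, 0]}]'

```text
time_s: 13.53
ee_pos: [0.5031, -0.1569, 0.0381]
eef_rot: [-1.992, 1.57, 2.72]
force: [-3.0, 1.3, 2.2]
grip_width: 0.0007
```

Request:
arm_command --deltas '[{"translation": [0, 0.06, -0.01], "turn": [0, 0, 0]}, {"translation": [0, 0.12, -0.02], "turn": [0, 0, 0]}, {"translation": [0, 0.18, -0.03], "turn": [0, 0, 0]}, {"translation": [0, 0.24, -0.04], "turn": [0, 0, 0]}]'

```text
time_s: 13.87
ee_pos: [0.509, -0.156, 0.0381]
eef_rot: [-1.652, 1.57, 3.06]
force: [-5.6, 0.5, 3.3]
grip_width: 0.0004
```

```bash
python3 -c "
from h import *
go(.456,-.1595,.038,0)
shot('scene','q4.png',(210,150,310,240),6)"
```

```text
trans [ 0.005 -2.12   0.141] turn [-0.005 -0.001  0.006] pos [ 0.509  -0.156   0.0381] F [-5.65  0.48  3.26] t 13.87 w 0.00039354287167637554
```

View pics/q4.png

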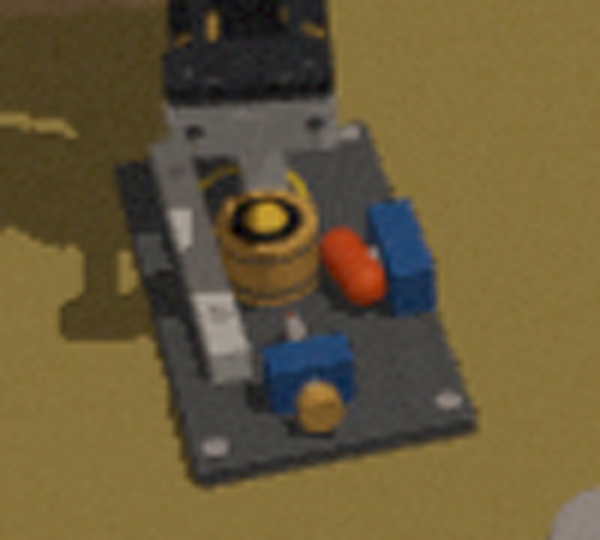

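Request:
arm_command --deltas '[{"translation": [0, 0.04, -0.007], "turn": [0, 0, 0]}, {"translation": [0, 0.08, -0.014], "turn": [0, 0, 0]}, {"translation": [0, 0.12, -0.02], "turn": [0, 0, 0]}, {"translation": [0, 0.16, -0.027], "turn": [0, 0, 0]}]'

```text
time_s: 14.25
ee_pos: [0.5131, -0.1554, 0.0381]
eef_rot: [-1.713, 1.571, 2.999]
force: [-4.1, 0.5, 1.4]
grip_width: 0.0002
```

Request:
arm_command --deltas '[{"translation": [0, 0.04, -0.007], "turn": [0, 0, 0]}, {"translation": [0, 0.08, -0.014], "turn": [0, 0, 0]}, {"translation": [0, 0.12, -0.02], "turn": [0, 0, 0]}, {"translation": [0, 0.16, -0.027], "turn": [0, 0, 0]}]'

```text
time_s: 14.58
ee_pos: [0.5172, -0.1546, 0.0381]
eef_rot: [2.164, 1.571, 0.593]
force: [-4.0, 1.5, 1.3]
grip_width: 0.0005
```

Request:
arm_command --deltas '[{"translation": [0, 0.03, -0.005], "turn": [0, 0, 0]}, {"translation": [0, 0.06, -0.01], "turn": [0, 0, 0]}, {"translation": [0, 0.09, -0.015], "turn": [0, 0, 0]}]'

```text
time_s: 14.83
ee_pos: [0.5194, -0.1542, 0.0381]
eef_rot: [2.851, 1.571, 1.28]
force: [-4.5, 0.4, 1.0]
grip_width: 0.0005
```

```bash
python3 -c "
from h import *
go(.456,-.1595,.038,0)
for c,p in(('scene',[258.8,203.5]),('top',[379.8,219])):
    w=p2w(c,p,.025); d=w[:2]-[.551,-.1545]; a=.17; print(c,w.round(4),'nest',(d@[np.cos(a),np.sin(a)]).round(4),(d@[-np.sin(a),np.cos(a)]).round(4))
im=shot('scene','q5.png',(235,170,285,215),12)
K=optics.camera('top'); cv2.imwrite('pics/q5t.png',cv2.resize(K[195:245,355:405],None,fx=10,fy=10,interpolation=cv2.INTER_CUBIC)[:,:,::-1])
"
```

```text
trans [ 0.004 -2.536  0.212] turn [-0.006 -0.001 -0.   ] pos [ 0.5194 -0.1542  0.0381] F [-4.47  0.42  1.04] t 14.83 w 0.00047330172491007676
scene [ 0.5915 -0.1451  0.025 ] nest 0.0415 0.0024
top [ 0.5902 -0.1505  0.025 ] nest 0.0393 -0.0027
```

View pics/q5.png

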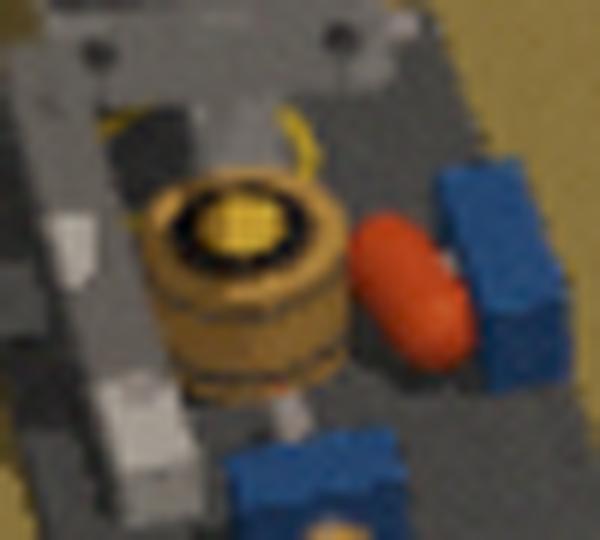

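View pics/q5t.png

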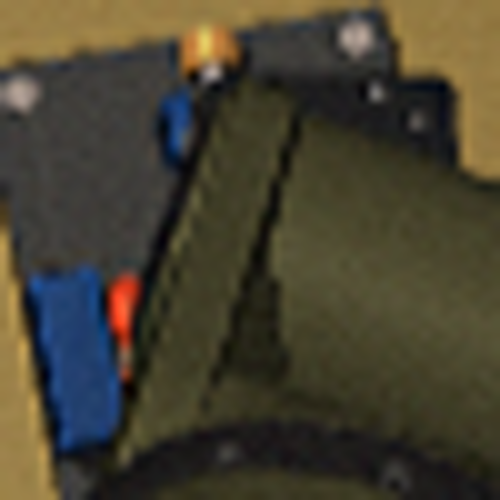

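Request:
arm_command --deltas '[{"translation": [0, 0.03, -0.005], "turn": [0, 0, 0]}, {"translation": [0, 0.06, -0.01], "turn": [0, 0, 0]}, {"translation": [0, 0.09, -0.015], "turn": [0, 0, 0]}, {"translation": [0, 0.12, -0.02], "turn": [0, 0, 0]}]'

```text
time_s: 15.27
ee_pos: [0.5224, -0.1538, 0.0381]
eef_rot: [-2.187, 1.571, 2.525]
force: [-4.7, 0.0, 1.2]
grip_width: 0.0005
```

Request:
arm_command --deltas '[{"translation": [0, 0.02, -0.003], "turn": [0, 0, 0]}, {"translation": [0, 0.04, -0.007], "turn": [0, 0, 0]}, {"translation": [0, 0.06, -0.01], "turn": [0, 0, 0]}, {"translation": [0, 0.08, -0.013], "turn": [0, 0, 0]}, {"translation": [0, 0.1, -0.017], "turn": [0, 0, 0]}, {"translation": [0, 0.12, -0.02], "turn": [0, 0, 0]}]'

```text
time_s: 15.77
ee_pos: [0.5254, -0.1533, 0.0381]
eef_rot: [1.617, 1.571, 0.046]
force: [-3.2, 1.6, 0.6]
grip_width: 0.0011
```

```bash
python3 -c "
from h import *
go(.456,-.1595,.038,0)
im=shot('scene','q6.png',(235,170,285,215),12)
"
```

```text
trans [ 0.005 -2.775  0.249] turn [-0.007 -0.    -0.001] pos [ 0.5254 -0.1533  0.0381] F [-3.16  1.64  0.57] t 15.77 w 0.001081435003087868
```

View pics/q6.png

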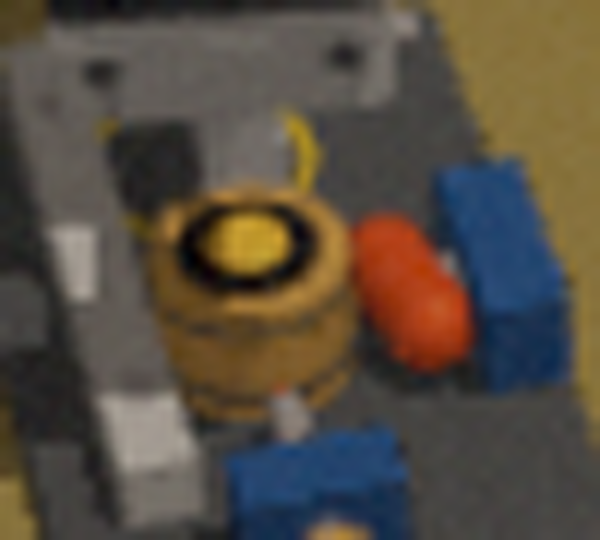

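Request:
arm_command --deltas '[{"translation": [0, 0.02, -0.003], "turn": [0, 0, 0]}, {"translation": [0, 0.04, -0.007], "turn": [0, 0, 0]}, {"translation": [0, 0.06, -0.01], "turn": [0, 0, 0]}, {"translation": [0, 0.08, -0.013], "turn": [0, 0, 0]}, {"translation": [0, 0.1, -0.017], "turn": [0, 0, 0]}, {"translation": [0, 0.12, -0.02], "turn": [0, 0, 0]}]'

```text
time_s: 16.32
ee_pos: [0.5284, -0.1528, 0.0381]
eef_rot: [0.584, 1.571, -0.987]
force: [-3.0, 1.5, 1.3]
grip_width: 0.0005
```

Request:
arm_command --deltas '[{"translation": [0, 0.01, -0.002], "turn": [0, 0, 0]}, {"translation": [0, 0.02, -0.003], "turn": [0, 0, 0]}, {"translation": [0, 0.03, -0.005], "turn": [0, 0, 0]}]'

```text
time_s: 16.57
ee_pos: [0.5291, -0.1527, 0.0381]
eef_rot: [0.344, 1.571, -1.227]
force: [-3.9, 0.9, 1.2]
grip_width: 0.0004
```

Request:
arm_command --deltas '[{"translation": [0, 0.01, -0.002], "turn": [0, 0, 0]}, {"translation": [0, 0.02, -0.003], "turn": [0, 0, 0]}, {"translation": [0, 0.03, -0.005], "turn": [0, 0, 0]}]'

```text
time_s: 16.82
ee_pos: [0.5298, -0.1526, 0.0381]
eef_rot: [1.821, 1.571, 0.249]
force: [-3.3, 1.2, 1.5]
grip_width: 0.0003
```

```bash
python3 -c "
from h import *
go(.456,-.1595,.038,0)
im=shot('scene','q7.png',(235,170,285,215),12)
"
```

```text
trans [ 0.005 -2.954  0.279] turn [-0.006 -0.    -0.   ] pos [ 0.5298 -0.1526  0.0381] F [-3.26  1.18  1.46] t 16.82 w 0.00032969994934972424
```

View pics/q7.png

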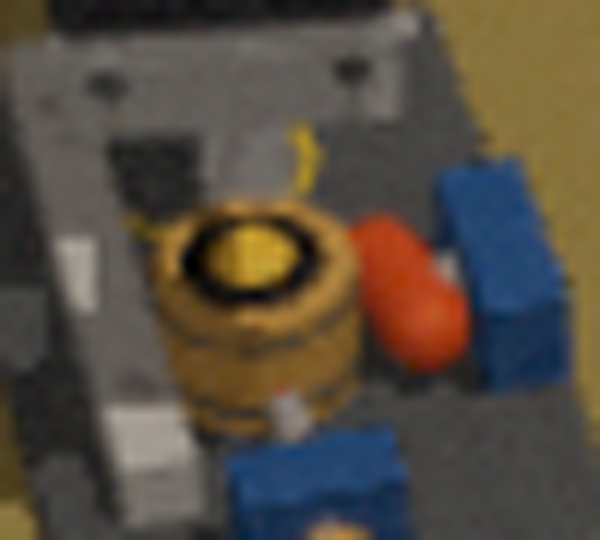

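Request:
arm_command --deltas '[{"translation": [0, 0.01, -0.002], "turn": [0, 0, 0]}, {"translation": [0, 0.02, -0.003], "turn": [0, 0, 0]}]'

```text
time_s: 17.03
ee_pos: [0.5303, -0.1525, 0.0381]
eef_rot: [-2.307, 1.571, 2.405]
force: [-3.5, 1.2, 0.4]
grip_width: 0.0003
```

Request:
arm_command --deltas '[{"translation": [0, 0.01, -0.002], "turn": [0, 0, 0]}, {"translation": [0, 0.02, -0.003], "turn": [0, 0, 0]}]'

```text
time_s: 17.2
ee_pos: [0.5308, -0.1524, 0.0381]
eef_rot: [1.826, 1.571, 0.254]
force: [-3.2, -0.0, 0.7]
grip_width: 0.0004
```

Request:
arm_command --deltas '[{"translation": [0, 0.01, -0.002], "turn": [0, 0, 0]}, {"translation": [0, 0.02, -0.003], "turn": [0, 0, 0]}]'

```text
time_s: 17.37
ee_pos: [0.5314, -0.1523, 0.0382]
eef_rot: [1.464, 1.571, -0.108]
force: [-3.1, 1.3, 1.4]
grip_width: 0.0007
```

Request:
arm_command --deltas '[{"translation": [0, 0.01, -0.002], "turn": [0, 0, 0]}, {"translation": [0, 0.02, -0.003], "turn": [0, 0, 0]}]'

```text
time_s: 17.53
ee_pos: [0.5319, -0.1522, 0.0381]
eef_rot: [1.451, 1.571, -0.121]
force: [-3.5, 0.3, 1.4]
grip_width: 0.0003
```

Request:
arm_command --deltas '[{"translation": [0, 0.01, -0.002], "turn": [0, 0, 0]}, {"translation": [0, 0.02, -0.003], "turn": [0, 0, 0]}]'

```text
time_s: 17.7
ee_pos: [0.5323, -0.1522, 0.0381]
eef_rot: [1.128, 1.571, -0.443]
force: [-3.7, 2.0, 1.8]
grip_width: 0.0004
```

Request:
arm_command --deltas '[{"translation": [0, 0.01, -0.002], "turn": [0, 0, 0]}, {"translation": [0, 0.02, -0.003], "turn": [0, 0, 0]}]'

```text
time_s: 17.87
ee_pos: [0.5326, -0.1521, 0.0381]
eef_rot: [-1.649, 1.57, 3.063]
force: [-5.3, 0.6, 3.5]
grip_width: 0.0004
```

Request:
arm_command --deltas '[{"translation": [0, 0.004, 0], "turn": [0, 0, 0]}]'

```text
time_s: 17.95
ee_pos: [0.5327, -0.1521, 0.0381]
eef_rot: [-1.711, 1.57, 3.001]
force: [-6.3, 1.3, 3.4]
grip_width: 0.0007
```

Request:
arm_command --deltas '[{"translation": [0, 0.004, 0], "turn": [0, 0, 0]}, {"translation": [0, 0.004, 0], "turn": [0, 0, 0]}]'

```text
time_s: 18.12
ee_pos: [0.5327, -0.1521, 0.0381]
eef_rot: [-1.716, 1.57, 2.995]
force: [-6.4, 1.3, 3.9]
grip_width: 0.0005
```

```bash
python3 -c "
from h import *
go(.456,-.1595,.038,0)
im=shot('scene','q8.png',(235,170,285,215),12)
"
```

```text
trans [ 0.007 -3.068  0.297] turn [-0.006 -0.001  0.01 ] pos [ 0.5327 -0.1521  0.0381] F [-6.38  1.26  3.93] t 18.12 w 0.0004553034085905585
```

View pics/q8.png

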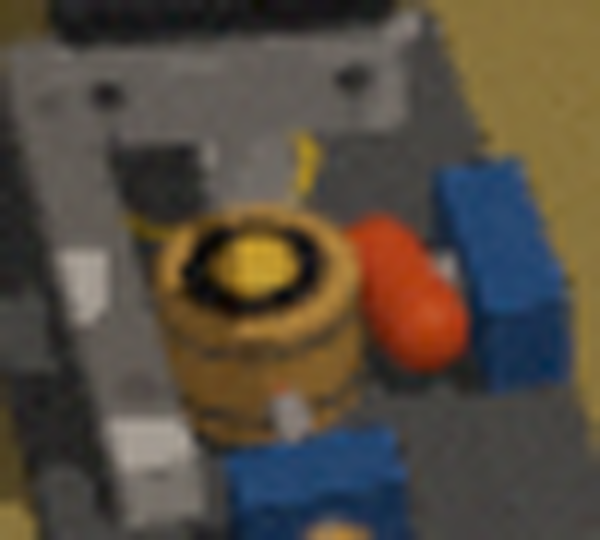

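The stop has been met: the push rose from about 3.3 N to 6.4 N and the advance stalled. The upward force of 3.9 N suggests the push is too high and could tip the holder. I back off and tilt the tool so the fingertip pushes lower.

Request:
arm_command --deltas '[{"translation": [0, -0.02, 0.003], "turn": [0, 0, 0]}, {"translation": [0, -0.06, 0.01], "turn": [0, 0, 0]}, {"translation": [0, -0.12, 0.02], "turn": [0, 0, 0]}, {"translation": [0, -0.12, 0.02], "turn": [0, 0, 0.4]}, {"translation": [0, -0.12, 0.02], "turn": [0, 0, 0.8]}, {"translation": [0, -0.12, 0.02], "turn": [0, 0, 0.8]}]'

```text
time_s: 18.67
ee_pos: [0.5297, -0.1527, 0.0381]
eef_rot: [1.571, 1.499, -0.001]
force: [-0.9, 0.3, -0.3]
grip_width: 0.0003
```

```bash
python3 -c "
from h import *
go(.5327,-.1521,.038,0)
im=shot('scene','q9.png',(235,170,285,215),12)
"
```

```text
trans [ 0.013  0.12  -0.022] turn [-0.009  0.    -0.819] pos [ 0.5297 -0.1527  0.0381] F [-0.86  0.25 -0.29] t 18.67 w 0.00031861271972823336
```

View pics/q9.png

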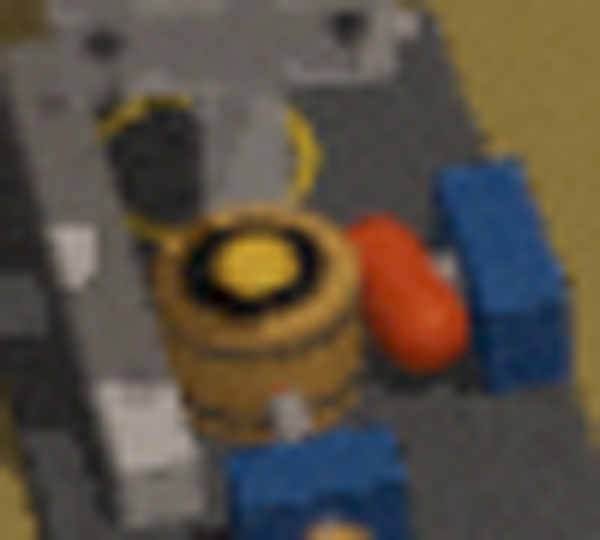

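Request:
arm_command --deltas '[{"translation": [0, 0.01, -0.002], "turn": [0, 0, 0]}, {"translation": [0, 0.02, -0.003], "turn": [0, 0, 0]}, {"translation": [0, 0.03, -0.005], "turn": [0, 0, 0]}, {"translation": [0, 0.04, -0.006], "turn": [0, 0, 0]}]'

```text
time_s: 19.05
ee_pos: [0.5312, -0.1525, 0.0382]
eef_rot: [1.57, 1.501, -0.001]
force: [-0.4, 0.3, -0.3]
grip_width: 0.0006
```

Request:
arm_command --deltas '[{"translation": [0, 0.008, -0.001], "turn": [0, 0, 0]}, {"translation": [0, 0.014, -0.002], "turn": [0, 0, 0]}]'

```text
time_s: 19.22
ee_pos: [0.5314, -0.1524, 0.0382]
eef_rot: [1.571, 1.501, 0.0]
force: [0.2, 0.9, -0.0]
grip_width: 0.0002
```

Request:
arm_command --deltas '[{"translation": [0, 0.008, -0.001], "turn": [0, 0, 0]}, {"translation": [0, 0.014, -0.002], "turn": [0, 0, 0]}]'

```text
time_s: 19.38
ee_pos: [0.5317, -0.1523, 0.0382]
eef_rot: [1.571, 1.501, -0.0]
force: [0.1, 0.1, -0.8]
grip_width: 0.0007
```

Request:
arm_command --deltas '[{"translation": [0, 0.008, -0.001], "turn": [0, 0, 0]}, {"translation": [0, 0.014, -0.002], "turn": [0, 0, 0]}]'

```text
time_s: 19.55
ee_pos: [0.532, -0.1523, 0.0383]
eef_rot: [1.571, 1.501, -0.0]
force: [-1.3, -0.8, -0.1]
grip_width: 0.0004
```

Request:
arm_command --deltas '[{"translation": [0, 0.008, -0.001], "turn": [0, 0, 0]}, {"translation": [0, 0.008, -0.001], "turn": [0, 0, 0]}]'

```text
time_s: 19.72
ee_pos: [0.5321, -0.1523, 0.0382]
eef_rot: [1.571, 1.501, 0.0]
force: [-0.7, -0.5, 1.2]
grip_width: 0.0003
```

Request:
arm_command --deltas '[{"translation": [0, 0.008, -0.001], "turn": [0, 0, 0]}, {"translation": [0, 0.008, -0.001], "turn": [0, 0, 0]}]'

```text
time_s: 19.88
ee_pos: [0.5322, -0.1523, 0.0382]
eef_rot: [1.572, 1.502, 0.001]
force: [-2.4, -0.1, 0.1]
grip_width: 0.0004
```

Request:
arm_command --deltas '[{"translation": [0, 0.008, -0.001], "turn": [0, 0, 0]}, {"translation": [0, 0.008, -0.001], "turn": [0, 0, 0]}]'

```text
time_s: 20.05
ee_pos: [0.5323, -0.1522, 0.0382]
eef_rot: [1.573, 1.502, 0.001]
force: [-4.9, -0.8, 2.8]
grip_width: 0.0003
```

Request:
arm_command --deltas '[{"translation": [0, 0.008, -0.001], "turn": [0, 0, 0]}, {"translation": [0, 0.008, -0.001], "turn": [0, 0, 0]}]'

```text
time_s: 20.22
ee_pos: [0.5324, -0.1522, 0.0382]
eef_rot: [1.574, 1.502, 0.002]
force: [-5.4, -0.7, 2.2]
grip_width: 0.0004
```

Request:
arm_command --deltas '[{"translation": [0, 0.008, -0.001], "turn": [0, 0, 0]}, {"translation": [0, 0.008, -0.001], "turn": [0, 0, 0]}]'

```text
time_s: 20.38
ee_pos: [0.5325, -0.1522, 0.0382]
eef_rot: [1.574, 1.503, 0.003]
force: [-5.8, -1.1, 3.6]
grip_width: 0.0006
```

Request:
arm_command --deltas '[{"translation": [0, 0.012, -0.002], "turn": [0, 0, 0]}, {"translation": [0, 0.012, -0.002], "turn": [0, 0, 0]}]'

```text
time_s: 20.55
ee_pos: [0.5326, -0.1521, 0.0382]
eef_rot: [1.575, 1.503, 0.004]
force: [-8.9, -0.7, 4.1]
grip_width: 0.0005
```

Request:
arm_command --deltas '[{"translation": [0, -0.01, 0.002], "turn": [0, 0, 0]}, {"translation": [0, -0.02, 0.003], "turn": [0, 0, 0]}, {"translation": [0, -0.03, 0.005], "turn": [0, 0, 0]}, {"translation": [0, -0.05, 0.008], "turn": [0, 0, 0]}, {"translation": [0, -0.08, 0.013], "turn": [0, 0, 0]}, {"translation": [0, -0.14, 0.024], "turn": [0, 0, 0]}, {"translation": [0, -0.3, 0.05], "turn": [0, 0, 0]}, {"translation": [0, -0.6, 0.1], "turn": [0, 0, 0]}, {"translation": [0, -1, 0.17], "turn": [0, 0, 0]}, {"translation": [0, -1.2, 0.2], "turn": [0, 0, 0]}]'

```text
time_s: 21.38
ee_pos: [0.5021, -0.1572, 0.0361]
eef_rot: [1.573, 1.502, 0.002]
force: [-0.1, 0.4, -0.0]
grip_width: 0.0004
```

```bash
python3 - <<'E'
from fit import *
go(.5327,-.1521,.038,0)
im=shot('scene','q10.png',(230,165,290,220),10)
L=models.cut_out('holder_center','scene')
e=w2p('scene',[[.567,-.152,.027]])[0]; b=min(L,key=lambda d:np.hypot((d['box'][0]+d['box'][2])/2-e[0],(d['box'][1]+d['box'][3])/2-e[1]))
print(e,b['box'],fit([CYL],{'scene':up(b['pixels'])},[.567,-.152,0],2,z=.027))
E
```

```text
trans [ 0.007  1.224 -0.205] turn [-0.008 -0.002 -0.794] pos [ 0.5021 -0.1572  0.0361] F [-0.14  0.4  -0.05] t 21.38 w 0.00036777380103906294
[255.71609247 196.88133932] [247.6, 187.1, 265.1, 206.7] (array([ 0.56563577, -0.15030121]), np.float64(-0.926795305351104))
```

View pics/q10.png

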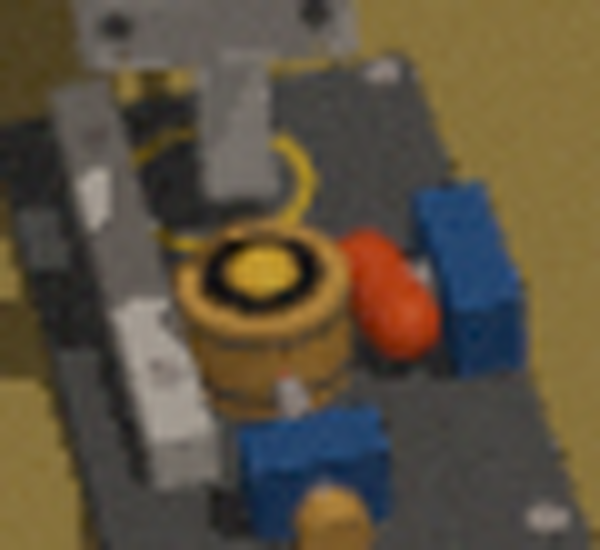

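Request:
arm_command --deltas '[{"translation": [-0.4, -0.2, 0], "turn": [0, 0, 0]}, {"translation": [-1, -0.4, 0], "turn": [0, 0, 0]}, {"translation": [-1.8, -0.5, 0], "turn": [0, 0, 0]}, {"translation": [-2.5, -0.6, 0], "turn": [0, 0, 0]}, {"translation": [-3, -0.6, 0], "turn": [0, 0, 0]}, {"translation": [-3, -0.6, 0], "turn": [0, 0, 0]}]'

```text
time_s: 21.98
ee_pos: [0.4844, -0.1576, 0.1126]
eef_rot: [1.548, 1.497, -0.023]
force: [0.5, 0.3, 1.1]
grip_width: 0.0002
```

```bash
python3 - <<'E'
from fit import *
go(.5327,-.1521,.038,0)
a=cv2.imread('pics/q10.png'); im=shot('scene','q11.png',(230,165,290,220),10)
shot('scene','full.png')
E
```

```text
trans [ 3.118  1.708 -0.224] turn [-0.006  0.019 -0.846] pos [ 0.4844 -0.1576  0.1126] F [0.54 0.33 1.08] t 21.98 w 0.0001735193061036934
```

View pics/q11.png

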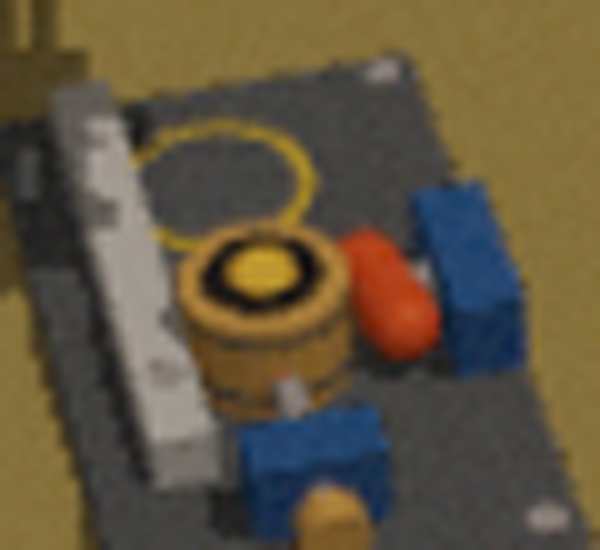

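View pics/full.png

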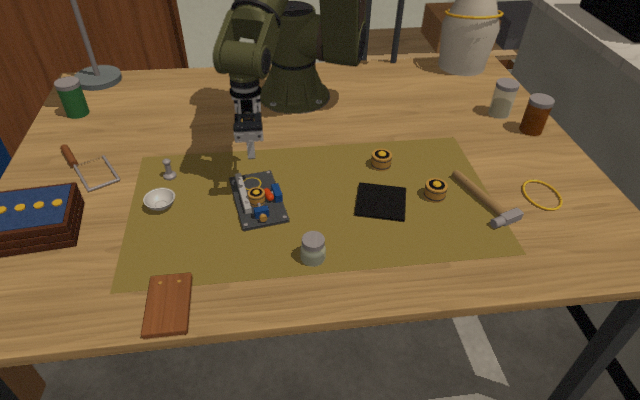

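The holder stands upright at about (265,315) in the crop, against the fence on its left, the shoe on its right and the stop tip at (290,385). It has not moved since I withdrew the tool, and the bystanders are where they started. I hand in now.

```bash
python3 -c "
from h import *
print(ctrl.hand_in(), ctrl.get_obs()['time_s'])"
```

```text
the job is handed in; nothing more can be done
the job is handed in; nothing more can be done
```

The brass holder is in the nest at what the checks indicate is its home position, and the job is handed in. The hand-in gives no verdict. I took the smallest of the three look-alikes, the one on the pad, and set it upright on the landing ring. I then slid it along the fence past the shoe with the closed fingers.

- **Stop found by feel:** sliding past the shoe took about 3–5.6 N. At a holder centre of about x = 16 mm, inside the 6–26 mm range given, the advance stalled and the push rose to 6.4 N. The stop tip had looked to be at about x = 40 mm in the pictures, which puts home at about 18 mm.
- **Second push:** I backed off, tilted the fingertip to push lower, and pressed again. The force climbed stiffly to 8.9 N. That is the highest horizontal push I read, so the stop should have felt well under 15 N.
- **Last pictures:** the holder stands upright between fence, shoe and stop, unmoved after I withdrew. The bystanders look unmoved.

**Not confirmed:** the stop force left after release cannot be measured, so that contact rests on friction keeping the holder where I pressed it. The two cameras disagreed by about 2 mm on positions, and I relied on touch for the final approach.

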